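Blow out a bored hole: index the slides, then set the air valve

ROBOT

A 6-joint arm with a two-finger parallel gripper is mounted at the origin on the work surface. World frame = base frame: x ahead of the robot, y to its left, z up, the work surface at z = 0. Lengths are in m, angles in rad, forces in N, time in s.
With the tool pointing down it reaches from about 0.3 to 0.875 m from the base axis. Payload 6.4 kg.
Tool frame: the origin (TCP) lies midway between the tips of the shut fingers; the grasp point (between the pads) lies 19 mm behind it; z points along the fingers, y is the direction in which the jaws open and shut (so a half turn about z gives the same grasp; the last joint's range is limited). The gripper opens to 85 mm and grips with 20 to 120 N. Pads are 22 mm wide; open, the fingers measure 114 mm over their backs; the gripper's body (76 mm by 85 mm) begins 54 mm behind the grasp point. The pads swing forward as they close: fully open they stand 13 mm farther back than shut.
Start: joints at [0.937, 0.181, 1.607, -0, 1.354, -0.206], TCP at [0.239, 0.523, 0.231] pointing down, gripper open.
Joint ranges: [-2.99, 2.99], [-0.89, 2.07], [0.3, 2.58], [-1.14, 4.28], [0, 2.63], [-3.12, 3.12]. Speed limits (rad/s): [2.57, 2.57, 3.01, 3.14, 3.14, 3.14].

INTERFACE

Orientations are given as a unit quaternion [w, x, y, z].
In Python, from bench import get_obs, camera, hand_in gives the robot as it stands.
- The arm moves only by the tool drive_tool, never from a script. Its argument "deltas" is a list of rows, each a list of 2 entries, a list of its own where there are three numbers: the shift along the world's x, y, z in m, then the turn about the world's z in rad. A call has 1 to 10 rows; each row shifts and turns the pose as measured when the row begins; what a row does not reach is not made up. A row lasts 1/10 s, in which the tool goes at most 50 mm and 8.59 degrees, less where a joint would pass 70% of its speed; a pose out of reach is approached as far as the arm can. A call is refused whole if a number of a shift passes 0.05 or a number of a turn 0.15, either way. A call with a gripper value outside its range is refused whole. "gripper" is the opening, from 0 (shut) to 1 (fully open), set as the call begins (left out, the last holds). The fingers move at their own pace and stop on an object; the grip force is fixed at half the most. Time passes only in rows, so rows that do not move let the fingers close. It gives the time, the measured TCP pose, the force and the opening at its end, in the units of the state.
- get_obs(): the state, without advancing time (a new reading comes with each control period).
- camera(name): name is "side" or "top"; returns a dict with "frame" (384x512x3 uint8, red, green, blue), "fx", "fy", "cx", "cy" (pixels), "eye" and "attitude" of the camera in the world. Camera axes: x right, y down, z forward; pixel columns grow to the right and rows downward; lengths in m; the calibration is good to about 2 mm. A picture is of the moment at which its call begins. There is no depth.
- hand_in(): hands the job in, once; it reports no verdict.
The state is a dict: "time_s": time; "q": joint angles; "dq": joint speeds; "joint_efforts": joint torques, N m; "eef_pos": TCP position; "eef_rot": TCP orientation; "wrist_force": force on the tool from outside, world axes, zero at the start; "torque": the same for the moment, N m; "opening": opening from 0.0 (shut) to 1.0 (fully open).
Only numpy, scipy, OpenCV 4.12 (cv2) and the standard library are available. Lean on these libraries where they do the work, as an engineer would, in place of code of your own. Each camera call takes 0.05 s, during which the arm holds its last target.

TASK

Take the carriage of the x-y slides by its knob, bring the cross mark on the board under the tip of the air nozzle and pause there a moment, then step on so that the bored hole is under the nozzle, pause there too, and leave the carriage there. Then take the air valve's crank grip, shut the valve clockwise all the way to its stop, and open it again by exactly two full turns. Finish there, still gripping the crank grip between the fingers and keeping still; leave the jar, the wood offcut and the screwdriver alone.

Things in the scene. Friction and masses are not known exactly. Their poses are not given: they have to be found in the camera images.
- nozzle_tip (a point): Tip of the fixed brass air nozzle pointing down over the board, 80 mm above the work surface, 7 mm above the board. A level 12 mm pipe (end block's top at 120 mm) carries it from a column (top at 122 mm) 132 mm away on the stand's far side. The stand is on the robot's left or right, the valve on the other side.
- carriage_knob (a point): Middle of the black upright round knob, 26 mm across, gripped over 40 mm (73 to 113 mm above the work surface; top 117, this point 95). On a tongue 93 mm from the carriage's centre, towards the robot; rigid with carriage and board, which slide level in any direction without turning (about 2 N friction, they stay where left), with 9 mm or more travel to spare at both marks.
- cross_mark (a point): Centre of the cross of two dark lines, 26 mm long and 3 mm wide, on the top of the plywood board (96 x 110 x 18 mm) on the carriage; 73 mm above the work surface. Seen from the knob it is on the far half of the board, 123 mm out and 30 mm to the left.
- bore (a point): Centre of the mouth of the 16 mm dark round hole bored in the same board, 73 mm above the work surface. Seen from the knob it is 88 mm out and 30 mm to the right.
- wheel_center (a point): Centre of the grey spoked valve wheel (rim radius 55 mm to the bar's middle, bar 11 mm thick), 90 mm above the work surface; the wheel lies level and turns about a vertical stem through this point.
- crank_grip: The wheel's handle: black upright grip, 22 mm diameter, 54 mm long, standing on the rim 55 mm from the wheel's axis; origin at its middle, 127.5 mm above the work surface. It revolves freely on its own pin, so a hand can keep its direction while carrying it round. The wheel's friction is about 2 N at the grip.
- valve_wheel (a joint): Angle of the valve wheel, rad: 0 is fully shut at the hard stop; grows as the valve is opened, counter-clockwise seen from above, 6.283 a turn; the wheel ends at 18.85 (three turns). At the start the valve is less than one turn open. Two turns open is 12.57.
- valve_base: Brass valve body on a round foot (80 mm diameter) fixed to the bench; origin on the axis at the work surface. Its x axis is the direction in which the crank grip lies when the valve is shut; a steel stop arm with an upturned end, below the wheel (top at 73 mm), reaches 87 mm out that way, seen outside the rim.
- jar: Bystander: glass jar with a steel cap, 68 mm diameter, 85 mm tall; origin at the centre of its underside. Leave alone.
- offcut: Bystander: wood offcut 90 x 60 x 40 mm; origin at the centre of its underside. Leave alone.
- driver: Bystander: screwdriver 200 mm long with black handle, lying; origin at its middle at the underside. Leave alone.
Mind the look-alikes: they are no part of the job. What is meant by the valve_base is not purple, and is the larger of those in its own colour.

How it is judged:
On the way, in this order (a step that is already met when the one before it is completed fails the run):
1. the cross mark is brought under the nozzle and kept there a moment (horizontal distance between cross_mark and nozzle_tip below 0.005 m), for 0.3 s.
2. the bored hole is stepped under the nozzle and kept there a moment (horizontal distance between bore and nozzle_tip below 0.005 m), for 0.3 s.
3. the valve is shut to its stop, the hole still under the nozzle (value of joint valve_wheel below 0.1 rad and horizontal distance between bore and nozzle_tip below 0.005 m), for 0.05 s.
At the end, for the whole second after the job is handed in: The bored hole is within 5 mm of the nozzle's axis; the valve stands two turns (12.57 rad, within 0.25 rad) open from its stop and is still; the crank grip is between the fingers (gripper centre within 15 mm of its axis) and gripped with more than 1.5 N (horizontal distance between bore and nozzle_tip below 0.005 m and value of joint valve_wheel between 12.316 and 12.816 rad and velocity of joint valve_wheel between -0.1 and 0.1 rad/s and contact force between the fingers and crank_grip above 1.5 N and horizontal distance between the grasp point and crank_grip below 0.015 m); the arm keeps its last pose, push and grip.
It fails at once if the jar is disturbed (distance of jar from where it was at the start of the episode above 0.02 m).
It fails at once if the wood offcut is disturbed (distance of offcut from where it was at the start of the episode above 0.02 m).
It fails at once if the screwdriver is disturbed (distance of driver from where it was at the start of the episode above 0.02 m).
It also fails if it takes over 72 s, if anything falls off the work surface, if the arm or the gripper's body presses on something with over 40 N, if the wrist force passes 120 N, or if a joint passes its speed limit or range.

## Working session

There is one attempt and no reset: what is moved stays moved. The work goes in short steps, Python scripts to look and compute and a tool call to move; the robot and the scene stay as the last step left them, time stands still between calls to the robot, and variables do not carry over. Pictures are saved under pics/ and viewed, and the job is handed in when it is done.

Besides the shell and the picture viewer there is one more tool, called by a JSON object that holds its "method" and its "body", one argument or row to a line. drive_tool: Moves the arm, as the interface text tells. Its arguments: {"type":"object","properties":{"deltas":{"type":"array","items":{"type":"array"}},"gripper":{"type":"number"}},"required":["deltas"]}

```bash
mkdir -p pics; ls
cat > h.py <<'E'
import numpy as np, cv2
from bench import get_obs, camera, hand_in
from scipy.spatial.transform import Rotation as R
E
python3 - <<'E'
from h import *
import json
s=get_obs()
print(s)
for n in ["side","top"]:
    c=camera(n)
    cv2.imwrite(f"pics/{n}0.png",c["frame"][:,:,::-1])
    print(n,{k:np.array(v).tolist() for k,v in c.items() if k!="frame"})
    np.save(f"pics/{n}0.npy",c,allow_pickle=True)
E
```

```text
pics
{'time_s': 0.0, 'q': array([ 9.36682866e-01,  1.81555088e-01,  1.60800491e+00,  8.49598403e-06,
        1.35380699e+00, -2.06312353e-01]), 'dq': array([ 0.00151276,  0.0008887 , -0.00075484, -0.00061864, -0.00172216,
       -0.00096947]), 'joint_efforts': array([ 7.45297848e-05, -4.44886529e+01, -3.51330113e+01, -3.96994874e-04,
        9.32117400e-03,  2.38616065e-05]), 'eef_pos': array([0.23820372, 0.52273073, 0.23037775]), 'eef_rot': array([-3.65712771e-04,  2.12273981e-01,  9.77209788e-01, -8.08297704e-04]), 'wrist_force': array([ 0.35522119, -0.75605315,  0.06658426]), 'torque': array([ 0.02104063, -0.03226048, -0.00679009]), 'opening': 1.0011257237490987}
side {'fx': 375.65336045467114, 'fy': 375.65336045467114, 'cx': 258.8132708918059, 'cy': 189.9384500232902, 'eye': [0.5576193995741732, -0.7593569202406962, 0.9693067292804003], 'attitude': [-0.3478364631652416, 0.9364898598293278, -0.04202617888927681, 0.01517687772593649]}
top {'fx': 397.0781222549966, 'fy': 397.0781222549966, 'cx': 249.87269661808637, 'cy': 200.1731775699614, 'eye': [0.35068024659138575, -0.027774878556480052, 1.3398398247742391], 'attitude': [-0.07341724524141709, 0.7231933782537281, -0.6831161156083599, 0.0703819461741967]}
```

View pics/side0.png

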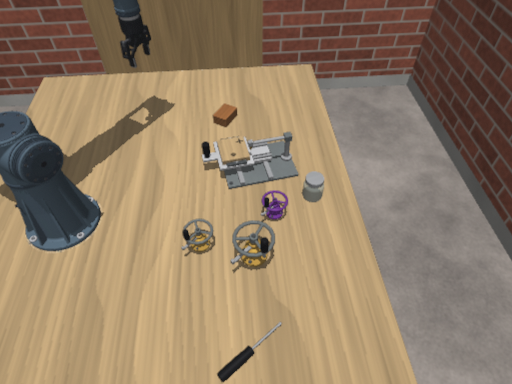

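View pics/top0.png

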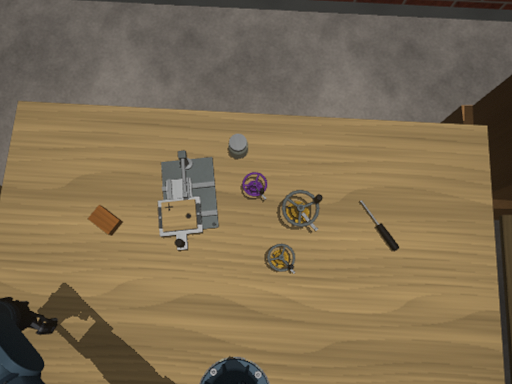

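The side view shows the stage around (245,150), the big brass valve at (253,245), and two look-alikes (purple at 275,205 and small brass at 198,237). The top view shows the knob at (180,243), the cross at (169,207), the bore at (188,215), the big wheel at (299,210) and its grip at (318,199). I'll enlarge crops of both.

Run:
```python
from h import *
t=cv2.imread("pics/top0.png"); s=cv2.imread("pics/side0.png")
cv2.imwrite("pics/t1.png",cv2.resize(t[140:260,150:230],None,fx=5,fy=5,interpolation=cv2.INTER_CUBIC)[:600])
cv2.imwrite("pics/t2.png",cv2.resize(t[170:250,260:350],None,fx=7,fy=7,interpolation=cv2.INTER_CUBIC))
cv2.imwrite("pics/s1.png",cv2.resize(s[120:195,195:305],None,fx=7,fy=7,interpolation=cv2.INTER_CUBIC))
cv2.imwrite("pics/s2.png",cv2.resize(s[200:280,210:300],None,fx=7,fy=7,interpolation=cv2.INTER_CUBIC))
```

```text
(no output)
```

View pics/t1.png

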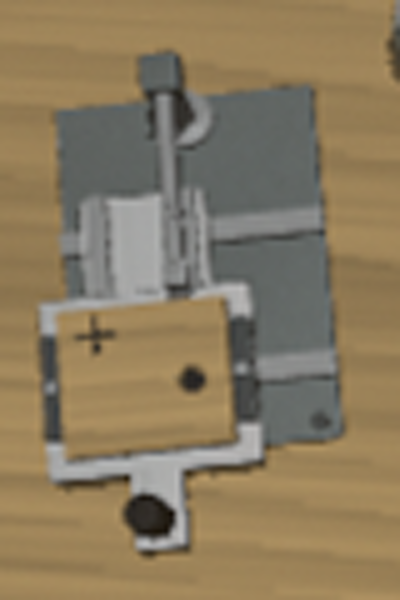

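View pics/t2.png

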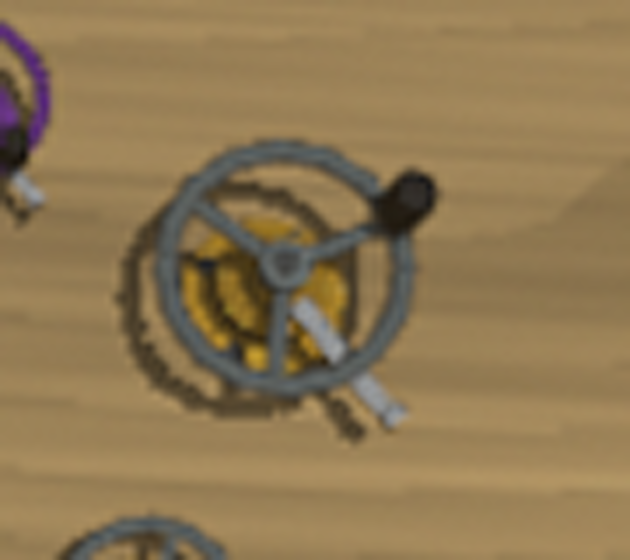

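View pics/s1.png

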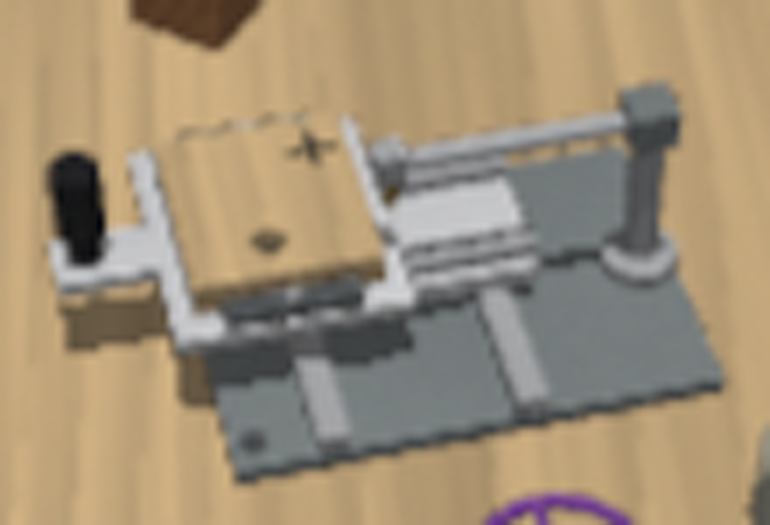

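View pics/s2.png

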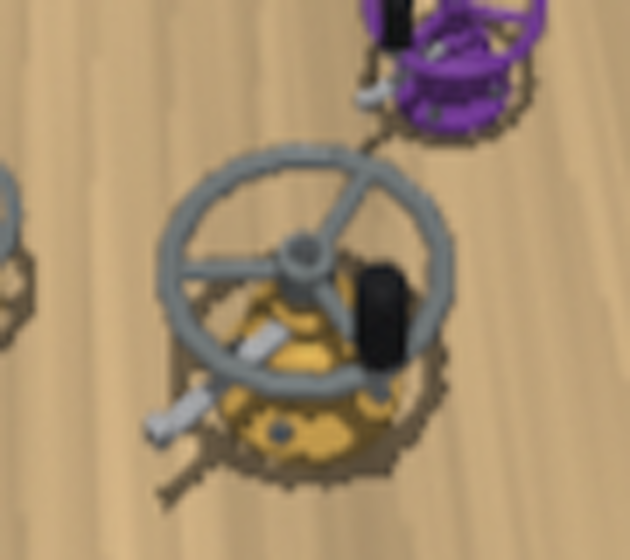

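```bash
cat >> h.py <<'E'
def load(n,i=0): return np.load(f"pics/{n}{i}.npy",allow_pickle=True).item()
def cam_mat(c):
    w=c["attitude"]; return R.from_quat([w[1],w[2],w[3],w[0]]).as_matrix()
def ray(c,uv):
    d=np.array([(uv[0]-c["cx"])/c["fx"],(uv[1]-c["cy"])/c["fy"],1]); return np.array(c["eye"]),cam_mat(c)@d
def atz(c,uv,z):
    e,d=ray(c,uv); return e+d*(z-e[2])/d[2]
def proj(c,p):
    q=cam_mat(c).T@(np.array(p)-c["eye"]); return np.array([c["cx"]+c["fx"]*q[0]/q[2],c["cy"]+c["fy"]*q[1]/q[2]])
def cr(p,f,o): return (p[0]+.5)/f-.5+o[0],(p[1]+.5)/f-.5+o[1]
def tri(c1,u1,c2,u2):
    e1,d1=ray(c1,u1);e2,d2=ray(c2,u2)
    A=np.c_[d1,-d2]; s=np.linalg.lstsq(A,e2-e1,rcond=None)[0]
    a,b=e1+s[0]*d1,e2+s[1]*d2; return (a+b)/2,np.linalg.norm(a-b)
E
python3 - <<'E'
from h import *
np.set_printoptions(precision=4,suppress=True)
T=load("top");S=load("side")
t1=lambda *p:cr(p,5,(150,140)); t2=lambda *p:cr(p,7,(260,170)); s1=lambda *p:cr(p,7,(195,120)); s2=lambda *p:cr(p,7,(210,200))
print("nadir",proj(T,[.35,-.03,0]))
def both(n,a,b,z):
    print(n,"top",atz(T,a,z),"side",atz(S,b,z),"tri",*tri(T,a,S,b))
both("cross",t1(96,336),s1(312,149),.073)
both("bore",t1(191,379),s1(269,241),.073)
both("col top",t1(160,62),s1(648,98),.122)
both("block top",t1(178,285),s1(388,152),.120)
both("knob top",t1(146,511),s1(74,163),.117)
both("wheel c",t2(286,263),s2(304,252),.09)
both("grip top",t2(411,192),s2(382,275),.1545)
both("stop tip",t2(396,412),s2(160,425),.073)
for n,a,b in[("cross",96,336),("bore",191,379)]:print(n,atz(T,t1(a,b),.073))
E
```

```text
nadir [249.9273 282.4673]
cross top [0.5752 0.2467 0.073 ] side [0.5768 0.2453 0.073 ] tri [0.5762 0.2472 0.071 ] 0.0013774674916202582
bore top [0.5505 0.1826 0.073 ] side [0.5521 0.1801 0.073 ] tri [0.5516 0.1833 0.0698] 0.0011220255924213097
col top top [0.7472 0.2126 0.122 ] side [0.7413 0.2126 0.122 ] tri [0.7437 0.2117 0.1239] 0.005550673747400594
block top top [0.6023 0.1882 0.12  ] side [0.612  0.1872 0.12  ] tri [0.6078 0.1898 0.116 ] 0.009258319664181686
knob top top [0.46   0.1957 0.117 ] side [0.4616 0.1963 0.117 ] tri [0.4608 0.1958 0.1171] 0.0017319064386060977
wheel c top [ 0.5951 -0.1779  0.09  ] side [ 0.5933 -0.171   0.09  ] tri [ 0.5932 -0.1769  0.0989] 0.00041345053979412167
grip top top [ 0.6171 -0.2237  0.1545] side [ 0.6185 -0.2268  0.1545] tri [ 0.6184 -0.2243  0.1505] 0.0007467185407118718
stop tip top [ 0.5318 -0.2325  0.073 ] side [ 0.5321 -0.2345  0.073 ] tri [ 0.5321 -0.233   0.0705] 0.00011791572284312726
cross [0.5752 0.2467 0.073 ]
bore [0.5505 0.1826 0.073 ]
```

Run:
```python
from h import *
t=cv2.imread("pics/top0.png"); s=cv2.imread("pics/side0.png")
cv2.imwrite("pics/t3.png",cv2.resize(t[145:205,165:205],None,fx=10,fy=10,interpolation=cv2.INTER_NEAREST))
cv2.imwrite("pics/s3.png",cv2.resize(s[128:168,240:300],None,fx=13,fy=13,interpolation=cv2.INTER_NEAREST))
```

```text
(no output)
```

View pics/t3.png

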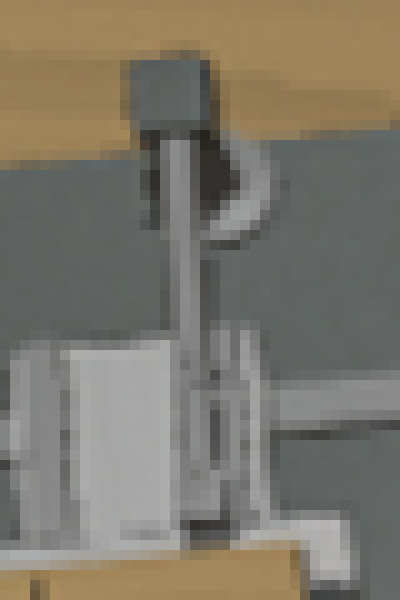

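View pics/s3.png

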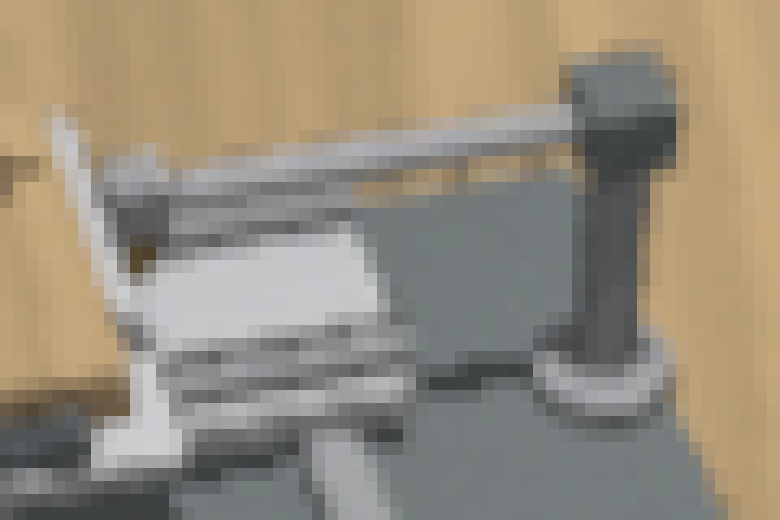

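Run:
```python
from h import *
np.set_printoptions(precision=4,suppress=True)
T=load("top");S=load("side")
t3=lambda *p:cr(p,10,(165,145)); s3=lambda *p:cr(p,13,(240,128))
def both(n,a,b,z):
    print(n,"top",atz(T,a,z),"side",atz(S,b,z),"tri",*tri(T,a,S,b))
both("col top",t3(171,93),s3(622,82),.122)
both("block top",t3(205,497),s3(138,178),.120)
print("tip side",atz(S,s3(143,272),.08))
for nz in ([.612,.190],[.6137,.1915]):
  for z in (.12,.08):
    a=proj(T,[*nz,z]);b=proj(S,[*nz,z]); print(nz,z,((a-[165,145]+.5)*10-.5),((b-[240,128]+.5)*13-.5))
```

```text
col top top [0.741  0.2118 0.122 ] side [0.7419 0.2111 0.122 ] tri [0.7418 0.2121 0.1209] 0.0007687188384811048
block top top [0.6098 0.1894 0.12  ] side [0.6126 0.1874 0.12  ] tri [0.6116 0.1901 0.1171] 0.0023865712893229273
tip side [0.6137 0.1948 0.08  ]
[0.612, 0.19] 0.12 [203.7064 489.9989] [135.0388 171.3673]
[0.612, 0.19] 0.08 [223.2644 516.9498] [137.8664 284.8801]
[0.6137, 0.1915] 0.12 [199.4421 484.4714] [141.157  167.0935]
[0.6137, 0.1915] 0.08 [219.1243 511.5827] [143.8391 280.6123]
```

The two views agree to about 2 mm and match the given sizes:

| Point | x, y (m) |
|---|---|
| nozzle | (.6115, .190) |
| knob | (.4608, .196) |
| cross | (.576, .246) |
| wheel | (.594, -.175) |

Stage yaw is about 9.5°. Next I'll move above the knob.

{"method": "drive_tool", "body": {
  "deltas": [
    [[0.025,-0.036,0],0.066],
    [[0.025,-0.036,0],0.066],
    [[0.025,-0.036,0],0.066],
    [[0.025,-0.036,0],0.066],
    [[0.025,-0.036,0],0.066],
    [[0.025,-0.036,0],0.066],
    [[0.025,-0.036,0],0.066],
    [[0.025,-0.036,0],0.066],
    [[0.022,-0.036,0],0.066],
    [[0,0,0],0]
  ],
  "gripper": 1
}}

```text
time_s: 1.1
eef_pos: [0.4628, 0.185, 0.2269]
eef_rot: [-0.002, -0.098, 0.995, -0.003]
wrist_force: [0.5, 1.5, 0.5]
opening: 1.0
```

{"method": "drive_tool", "body": {
  "deltas": [
    [[-0.002,0.011,-0.02],-0.02],
    [[0,0,-0.03],0],
    [[0,0,-0.02],0],
    [[0,0,0],0]
  ]
}}

```text
time_s: 1.5
eef_pos: [0.4605, 0.1957, 0.1547]
eef_rot: [-0.002, -0.085, 0.996, -0.002]
wrist_force: [-0.1, -0.2, 0.2]
opening: 0.999
```

```bash
cat > st.py <<'E'
from h import *
s=get_obs();r=s['eef_rot'];M=R.from_quat([r[1],r[2],r[3],r[0]]).as_matrix()
print(round(s['time_s'],2),s['eef_pos'].round(4),'jaw',np.degrees(np.arctan2(M[1,1],M[0,1])).round(1),'z',M[:,2].round(3),'grasp',(s['eef_pos']-.019*M[:,2]).round(4),s['wrist_force'].round(1),s['q'].round(2),round(s['opening'],3))
E
python3 st.py
```

```text
1.5 [0.4605 0.1957 0.1547] jaw 99.7 z [-0.004 -0.005 -1.   ] grasp [0.4605 0.1958 0.1737] [-0.1 -0.2  0.2] [ 0.17  0.1   1.86 -0.    1.18 -1.57] 0.999
```

{"method": "drive_tool", "body": {
  "deltas": [
    [[0,0,-0.03],0],
    [[0,0,-0.03],0],
    [[0,0,-0.012],0],
    [[0,0,-0.002],0],
    [[0,0,0],0]
  ]
}}

```text
time_s: 2.0
eef_pos: [0.4618, 0.1983, 0.083]
eef_rot: [0.0, -0.085, 0.996, -0.002]
wrist_force: [-0.7, 0.1, 0.3]
opening: 1.006
```

```bash
python3 st.py
python3 - <<'E'
from h import *
for n in ["side","top"]:
    c=camera(n); np.save(f"pics/{n}1.npy",c,allow_pickle=True)
    f=c["frame"][:,:,::-1]
    cv2.imwrite(f"pics/{n}1.png",cv2.resize(f[110:200,190:310] if n=="side" else f[140:260,140:240],None,fx=5,fy=5,interpolation=cv2.INTER_CUBIC))
E
```

```text
2.0 [0.4618 0.1983 0.083 ] jaw 99.7 z [ 0.    -0.003 -1.   ] grasp [0.4618 0.1983 0.102 ] [-0.7  0.1  0.3] [ 0.17  0.21  1.9  -0.    1.03 -1.57] 1.006
```

View pics/side1.png

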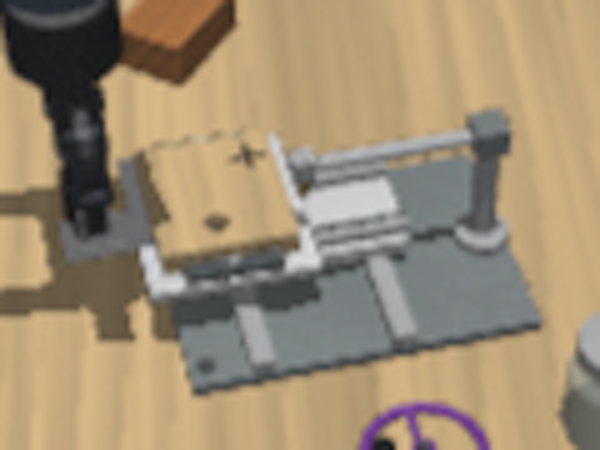

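View pics/top1.png

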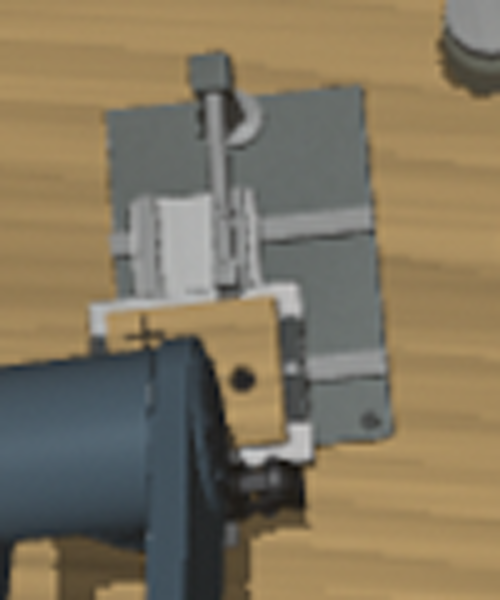

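In the side view the fingers straddle the knob at about (85,200) in the crop. In both views the stage hasn't moved, so I'll close.

{"method": "drive_tool", "body": {
  "deltas": [
    [[0,0,-0.003],0],
    [[0,0,0],0],
    [[0,0,0],0],
    [[0,0,0],0],
    [[0,0,0],0],
    [[0,0,0],0],
    [[0,0,0],0],
    [[0,0,0],0]
  ],
  "gripper": 0
}}

```text
time_s: 2.9
eef_pos: [0.4649, 0.1987, 0.084]
eef_rot: [0.004, -0.085, 0.996, -0.001]
wrist_force: [-0.1, 0.2, 1.5]
opening: 0.284
```

```bash
python3 st.py
python3 - <<'E'
from h import *
for n in ["side","top"]:
    c=camera(n); np.save(f"pics/{n}2.npy",c,allow_pickle=True)
    f=c["frame"][:,:,::-1]
    cv2.imwrite(f"pics/{n}2.png",cv2.resize(f[110:200,190:310] if n=="side" else f[140:260,140:240],None,fx=5,fy=5,interpolation=cv2.INTER_CUBIC))
E
```

```text
2.9 [0.4649 0.1987 0.084 ] jaw 99.7 z [ 0.008 -0.002 -1.   ] grasp [0.4648 0.1987 0.103 ] [-0.1  0.2  1.5] [ 0.17  0.21  1.9  -0.    1.02 -1.57] 0.284
```

View pics/side2.png

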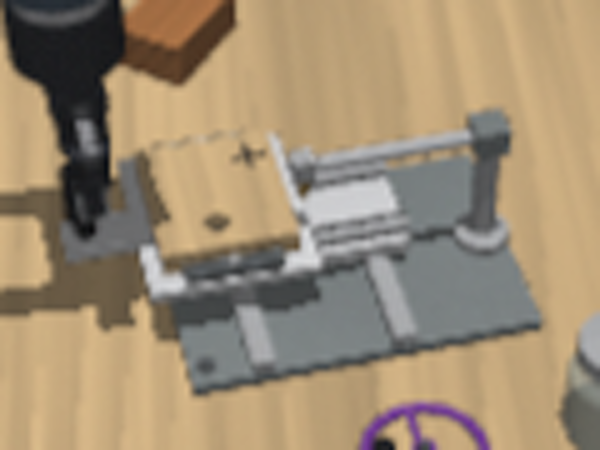

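Opening is 0.284, about 24 mm, which fits the knob. Next move: the cross to the nozzle.

{"method": "drive_tool", "body": {
  "deltas": [
    [[0.006,-0.009,0],0],
    [[0.006,-0.009,0],0],
    [[0.006,-0.009,0],0],
    [[0.006,-0.009,0],0],
    [[0.006,-0.009,0],0],
    [[0.004,-0.008,0],0],
    [[0,0,0],0],
    [[0,0,0],0]
  ]
}}

```text
time_s: 3.8
eef_pos: [0.5005, 0.1414, 0.084]
eef_rot: [0.003, -0.084, 0.996, -0.001]
wrist_force: [-2.8, 1.4, 3.1]
opening: 0.281
```

```bash
python3 st.py
python3 - <<'E'
from h import *
for n in ["side","top"]:
    c=camera(n); np.save(f"pics/{n}3.npy",c,allow_pickle=True)
    f=c["frame"][:,:,::-1]
    cv2.imwrite(f"pics/{n}3.png",cv2.resize(f[120:180,200:300],None,fx=8,fy=8,interpolation=cv2.INTER_CUBIC) if n=="side" else cv2.resize(f[140:240,140:240],None,fx=6,fy=6,interpolation=cv2.INTER_CUBIC))
E
```

```text
3.8 [0.5005 0.1414 0.084 ] jaw 99.6 z [ 0.005 -0.001 -1.   ] grasp [0.5004 0.1414 0.103 ] [-2.8  1.4  3.1] [ 0.05  0.24  1.86 -0.    1.03 -1.69] 0.281
```

View pics/side3.png

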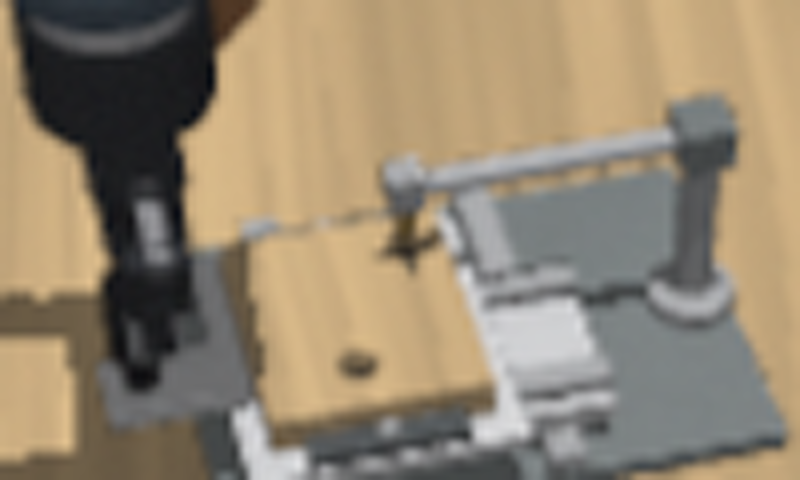

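View pics/top3.png

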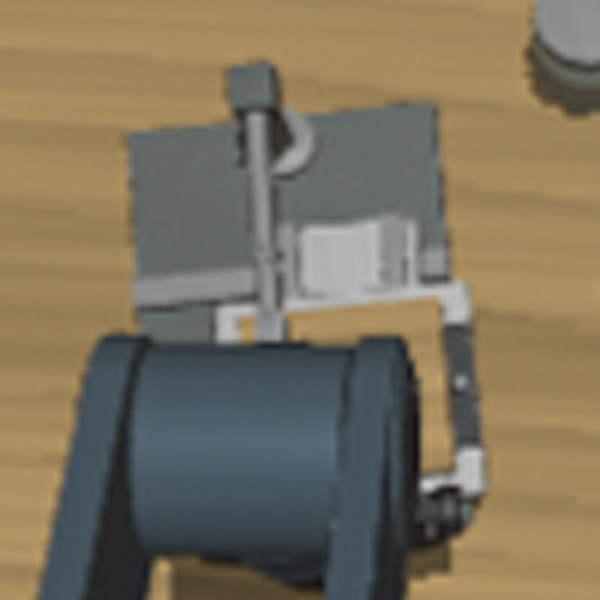

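Run:
```python
from h import *
S=load("side",3);f=S["frame"][:,:,::-1]
cv2.imwrite("pics/s4.png",cv2.resize(f[138:160,240:262],None,fx=25,fy=25,interpolation=cv2.INTER_NEAREST))
for nz in ([.6115,.190],):
  for p in ([*nz,.08],[*nz,.073]): print((proj(S,p)-[240,138]+.5)*25-.5)
# predicted cross: side0 estimate + tool motion
c0=np.array([.5762,.2465]); 
for p in ([*c0+[.0357,-.0573],.073],[*c0+[.0387,-.0569],.073]): print(p,(proj(S,p)-[240,138]+.5)*25-.5)
b=np.array([358,364.]); print("bore",atz(S,cr(b,8,(200,120)),.073))
```

```text
[261.97044934 298.53263554]
[262.91075999 335.68721608]
[np.float64(0.6119), np.float64(0.1892), 0.073] [266.22368886 339.48112755]
[np.float64(0.6149), np.float64(0.1896), 0.073] [287.63445393 336.14558885]
bore [0.58739392 0.12355156 0.073     ]
```

View pics/s4.png

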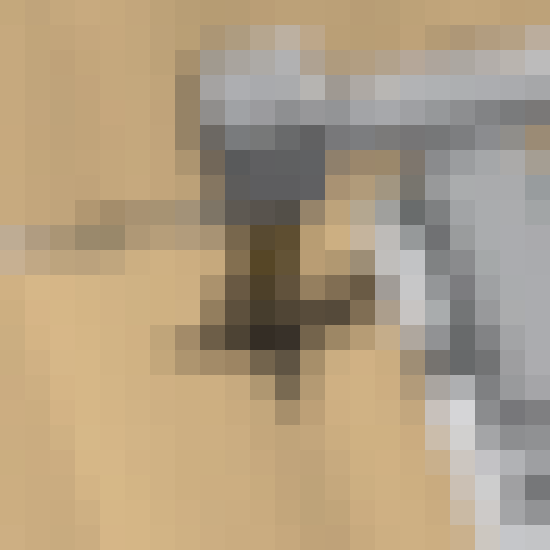

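The nozzle tip sits over the cross in the side view, both at about (265–275, 300–340) in the 25x crop. The bore lies about 1.5 mm from where it should be. So I'll dwell, then step (0.0246, 0.065) to the bore.

{"method": "drive_tool", "body": {
  "deltas": [
    [[0,0,0],0],
    [[0,0,0],0],
    [[0,0,0],0],
    [[0,0,0],0]
  ]
}}

```text
time_s: 4.3
eef_pos: [0.5006, 0.1414, 0.084]
eef_rot: [0.003, -0.085, 0.996, -0.002]
wrist_force: [-1.1, -1.9, 1.2]
opening: 0.284
```

```bash
python3 st.py
```

```text
4.3 [0.5006 0.1414 0.084 ] jaw 99.8 z [ 0.007 -0.003 -1.   ] grasp [0.5005 0.1415 0.103 ] [-1.1 -1.9  1.2] [ 0.05  0.24  1.86 -0.    1.03 -1.69] 0.284
```

{"method": "drive_tool", "body": {
  "deltas": [
    [[0.004,0.01,0],0],
    [[0.004,0.01,0],0],
    [[0.004,0.01,0],0],
    [[0.004,0.01,0],0],
    [[0.004,0.01,0],0],
    [[0.003,0.009,0],0],
    [[0.0015,0.005,0],0],
    [[0,0,0],0],
    [[0,0,0],0]
  ]
}}

```text
time_s: 5.2
eef_pos: [0.5264, 0.2112, 0.084]
eef_rot: [0.003, -0.086, 0.996, -0.002]
wrist_force: [-1.8, -2.0, 3.0]
opening: 0.284
```

```bash
python3 st.py
python3 - <<'E'
from h import *
c=camera("side"); np.save("pics/side5.npy",c,allow_pickle=True)
f=c["frame"][:,:,::-1]
cv2.imwrite("pics/side5.png",cv2.resize(f[120:180,200:300],None,fx=8,fy=8,interpolation=cv2.INTER_CUBIC))
cv2.imwrite("pics/s5.png",cv2.resize(f[138:160,240:262],None,fx=25,fy=25,interpolation=cv2.INTER_NEAREST))
E
```

```text
5.2 [0.5264 0.2112 0.084 ] jaw 99.9 z [ 0.005 -0.004 -1.   ] grasp [0.5263 0.2113 0.103 ] [-1.8 -2.   3. ] [ 0.18  0.34  1.74 -0.01  1.06 -1.57] 0.284
```

View pics/side5.png

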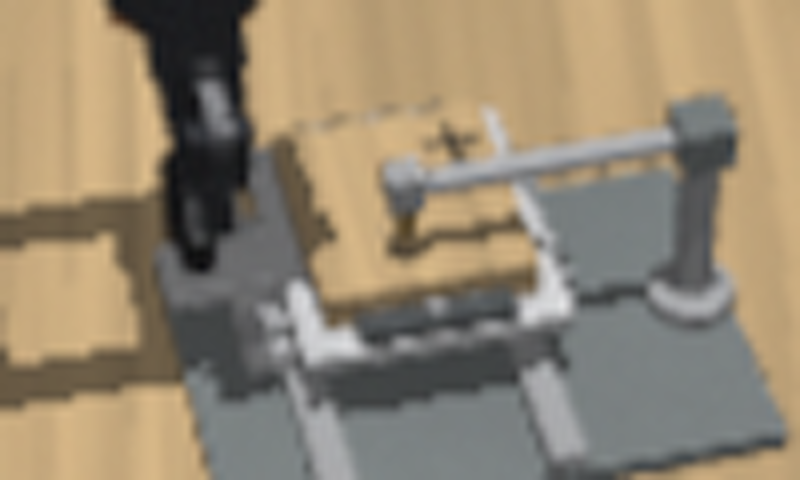

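View pics/s5.png

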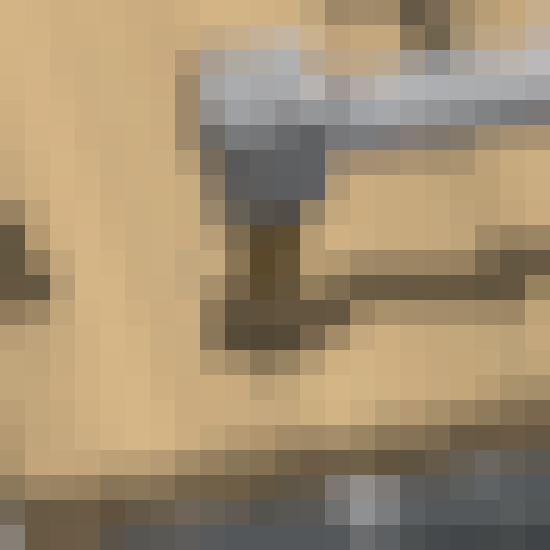

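The arm overshot about 5 mm in y, to .2112 against the .2064 target. I'll correct that.

{"method": "drive_tool", "body": {
  "deltas": [
    [[-0.0005,-0.002,0],0],
    [[-0.0005,-0.002,0],0],
    [[0,0,0],0],
    [[0,0,0],0]
  ]
}}

```text
time_s: 5.65
eef_pos: [0.5262, 0.2075, 0.0841]
eef_rot: [0.004, -0.085, 0.996, -0.001]
wrist_force: [1.8, 2.3, -0.1]
opening: 0.281
```

```bash
python3 st.py
python3 - <<'E'
from h import *
for a in (5,):
  S=load("side",a); print("before: cross",atz(S,cr((452,138),8,(200,120)),.073))
c=camera("side"); np.save("pics/side6.npy",c,allow_pickle=True)
f=c["frame"][:,:,::-1]
cv2.imwrite("pics/side6.png",cv2.resize(f[125:165,235:285],None,fx=15,fy=15,interpolation=cv2.INTER_CUBIC))
E
```

```text
5.65 [0.5262 0.2075 0.0841] jaw 99.8 z [ 0.008 -0.001 -1.   ] grasp [0.5261 0.2076 0.1031] [ 1.8  2.3 -0.1] [ 0.17  0.33  1.75 -0.    1.06 -1.57] 0.281
before: cross [0.638471   0.26135524 0.073     ]
```

View pics/side6.png

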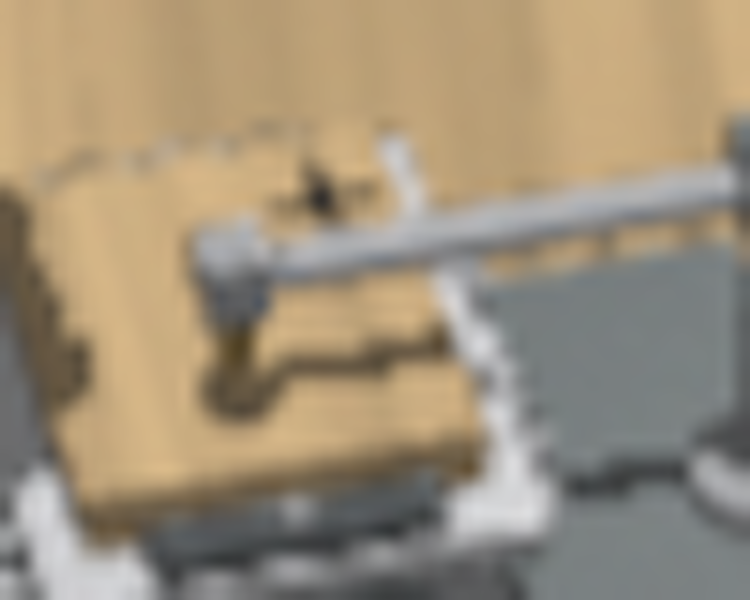

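Run:
```python
from h import *
S=load("side",6)
k=lambda *p:cr(p,15,(235,125))
print("cross",atz(S,k(320,192),.073),"bore",atz(S,k(237,390),.073))
for z in (.08,.073): print((proj(S,[.612,.190,z])-[235,125]+.5)*15-.5)
f=S["frame"][:,:,::-1]
cv2.imwrite("pics/s6.png",cv2.resize(f[138:160,240:262],None,fx=25,fy=25,interpolation=cv2.INTER_NEAREST))
```

```text
cross [0.63753542 0.25862421 0.073     ] bore [0.61267793 0.19198085 0.073     ]
[234.15359318 373.78472737]
[234.70890597 396.07753141]
```

View pics/s6.png

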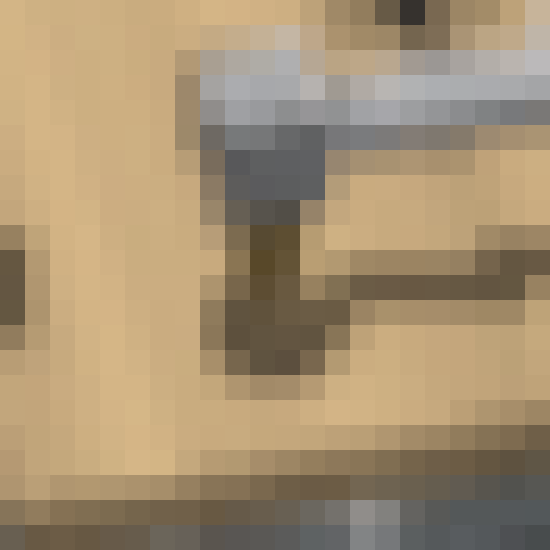

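The bore's ellipse is centred under the nozzle to about 1–2 mm: bore column ~272, nozzle ~275. I'll dwell, then release and rise.

{"method": "drive_tool", "body": {
  "deltas": [
    [[0,0,0],0],
    [[0,0,0],0],
    [[0,0,0],0],
    [[0,0,0],0]
  ]
}}

```text
time_s: 6.1
eef_pos: [0.5263, 0.2075, 0.0841]
eef_rot: [0.004, -0.085, 0.996, -0.001]
wrist_force: [0.4, 1.8, -0.4]
opening: 0.282
```

{"method": "drive_tool", "body": {
  "deltas": [
    [[0,0,0],0],
    [[0,0,0],0],
    [[0,0,0],0],
    [[0,0,0],0],
    [[0,0,0],0],
    [[0,0,0],0]
  ],
  "gripper": 1
}}

```text
time_s: 6.7
eef_pos: [0.5253, 0.2065, 0.0835]
eef_rot: [0.003, -0.085, 0.996, -0.002]
wrist_force: [-0.1, -0.1, 0.1]
opening: 1.0
```

{"method": "drive_tool", "body": {
  "deltas": [
    [[0,0,0.01],0],
    [[0,0,0.02],0],
    [[0,0,0.03],0],
    [[0,0,0.04],0],
    [[0,0,0.04],0],
    [[0,0,0.01],0]
  ]
}}

```text
time_s: 7.3
eef_pos: [0.5223, 0.2059, 0.2395]
eef_rot: [0.0, -0.085, 0.996, -0.002]
wrist_force: [0.2, 0.2, -0.1]
opening: 0.998
```

```bash
python3 st.py
python3 - <<'E'
from h import *
for n in("side","top"):
  c=camera(n); np.save(f"pics/{n}7.npy",c,allow_pickle=True)
  f=c["frame"][:,:,::-1]
  cv2.imwrite(f"pics/{n}7.png",cv2.resize(f[125:165,235:285],None,fx=15,fy=15,interpolation=cv2.INTER_CUBIC) if n=="side" else f)
E
```

```text
7.3 [0.5223 0.2059 0.2395] jaw 99.8 z [ 0.001 -0.004 -1.   ] grasp [0.5223 0.2059 0.2585] [ 0.2  0.2 -0.1] [ 0.17  0.14  1.63 -0.    1.36 -1.57] 0.998
```

View pics/side7.png

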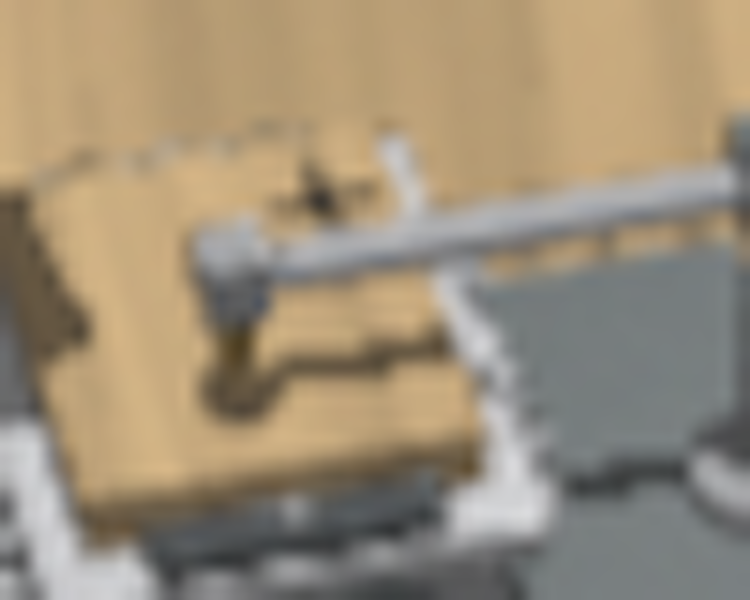

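View pics/top7.png

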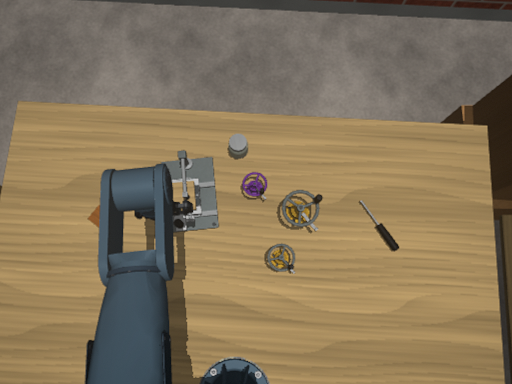

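After release nothing has shifted: in side crop 7 the cross stays at (320,190) and the bore at (237,392). Now I'll travel over to the crank grip, measured at (.618, -.2243), 54 mm from the hub.

{"method": "drive_tool", "body": {
  "deltas": [
    [[0.009,-0.042,0],-0.12],
    [[0.009,-0.042,0],-0.13],
    [[0.009,-0.042,0],-0.13],
    [[0.009,-0.042,0],-0.13],
    [[0.009,-0.042,0],-0.13],
    [[0.009,-0.042,0],-0.13],
    [[0.009,-0.042,0],-0.13],
    [[0.009,-0.042,0],-0.13],
    [[0.009,-0.042,0],-0.13],
    [[0.009,-0.035,0],-0.12]
  ]
}}

```text
time_s: 8.4
eef_pos: [0.6008, -0.215, 0.2162]
eef_rot: [-0.016, 0.544, 0.839, 0.003]
wrist_force: [0.8, 1.1, 0.3]
opening: 0.999
```

{"method": "drive_tool", "body": {
  "deltas": [
    [[0,0,0],0],
    [[0,0,0],0]
  ]
}}

```text
time_s: 8.6
eef_pos: [0.5987, -0.2196, 0.2108]
eef_rot: [-0.019, 0.547, 0.837, 0.003]
wrist_force: [0.4, 0.2, 0.0]
opening: 1.002
```

```bash
python3 st.py
python3 - <<'E'
from h import *
for n in("side","top"):
  c=camera(n); np.save(f"pics/{n}8.npy",c,allow_pickle=True)
  f=c["frame"][:,:,::-1]
  cv2.imwrite(f"pics/{n}8.png",f)
E
```

```text
8.6 [ 0.5987 -0.2196  0.2108] jaw 23.6 z [-0.029  0.026 -0.999] grasp [ 0.5993 -0.2201  0.2298] [0.4 0.2 0. ] [-0.54  0.36  1.43  0.01  1.39 -0.95] 1.002
```

View pics/side8.png

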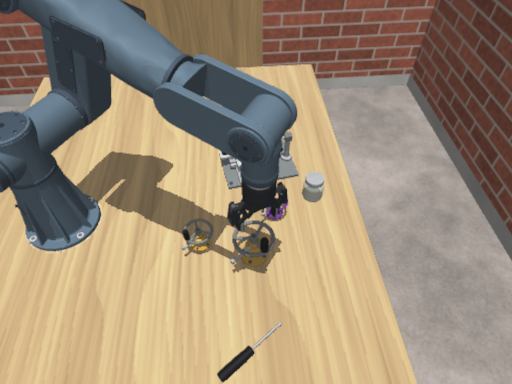

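View pics/top8.png

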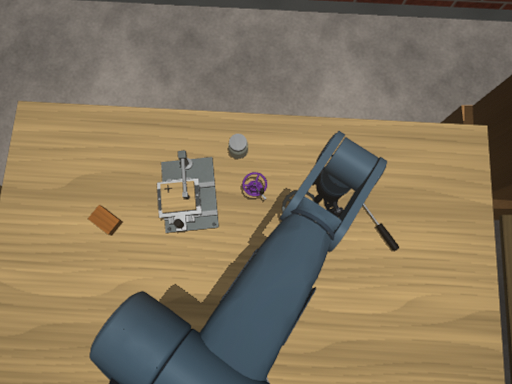

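Run:
```python
from h import *
T=load("top",8);f=T["frame"][:,:,::-1]
cv2.imwrite("pics/t8.png",cv2.resize(f[170:235,150:225],None,fx=9,fy=9,interpolation=cv2.INTER_CUBIC))
for p in ([.612,.19,.12],[.612,.19,.08],[.612,.19,.073]): print((proj(T,p)-[150,170]+.5)*9-.5)
```

```text
[318.28573082 215.94904653]
[335.88800153 240.20485759]
[338.85896682 244.29882784]
```

View pics/t8.png

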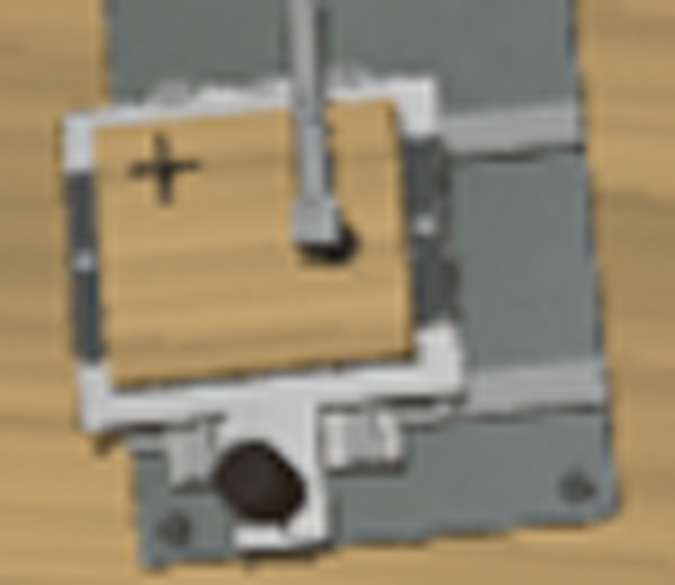

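Run:
```python
from h import *
T=load("top",8)
k=lambda *p:cr(p,9,(150,170))
c=atz(T,k(164,168),.073); print("cross",c,"bore",atz(T,k(333,243),.073),"from cross",c[:2]-[.0246,.065])
kn=atz(T,k(258,475),.117);print("knob top",kn)
```

```text
cross [0.63668702 0.25607183 0.073     ] bore [0.61235877 0.19216304 0.073     ] from cross [0.61208702 0.19107183]
knob top [0.52011164 0.20308027 0.117     ]
```

The bore checks out at about 1.5 mm from the nozzle in the top view too. Next I'll line up over the crank grip, delta (+.0187, -.0044), and check before descending.

{"method": "drive_tool", "body": {
  "deltas": [
    [[0.009,-0.002,0],0],
    [[0.009,-0.002,0],0],
    [[0,0,0],0]
  ]
}}

```text
time_s: 9.0
eef_pos: [0.6184, -0.2194, 0.2112]
eef_rot: [-0.019, 0.545, 0.839, 0.003]
wrist_force: [0.4, -0.1, 0.4]
opening: 0.998
```

```bash
python3 st.py
```

```text
9.0 [ 0.6184 -0.2194  0.2112] jaw 24.0 z [-0.029  0.026 -0.999] grasp [ 0.619  -0.2198  0.2302] [ 0.4 -0.1  0.4] [-0.53  0.4   1.37  0.01  1.41 -0.95] 0.998
```

{"method": "drive_tool", "body": {
  "deltas": [
    [[-0.001,-0.004,-0.02],0],
    [[0,0,-0.02],0],
    [[0,0,-0.02],0],
    [[0,0,-0.02],0],
    [[0,0,-0.01],0],
    [[0,0,-0.004],0],
    [[0,0,0],0]
  ]
}}

```text
time_s: 9.7
eef_pos: [0.6212, -0.2197, 0.1174]
eef_rot: [-0.016, 0.541, 0.841, 0.003]
wrist_force: [-0.9, 0.7, 0.7]
opening: 1.0
```

```bash
python3 st.py;  python3 - <<'E'
from h import *
c=camera("side"); np.save(f"pics/side9.npy",c,allow_pickle=True)
f=c["frame"][:,:,::-1]
cv2.imwrite("pics/s9.png",cv2.resize(f[190:280,200:300],None,fx=6,fy=6,interpolation=cv2.INTER_CUBIC))
E
```

```text
9.7 [ 0.6212 -0.2197  0.1174] jaw 24.5 z [-0.024  0.023 -0.999] grasp [ 0.6217 -0.2201  0.1364] [-0.9  0.7  0.7] [-0.52  0.49  1.44  0.01  1.24 -0.95] 1.0
```

View pics/s9.png

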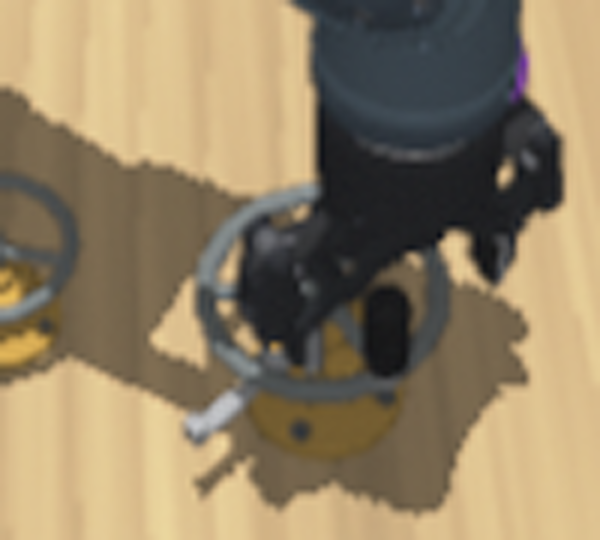

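The grip stands between the open fingers, at (387,330) in the crop. A small correction, then close.

{"method": "drive_tool", "body": {
  "deltas": [
    [[-0.002,-0.002,-0.004],0],
    [[-0.002,-0.003,-0.003],0],
    [[0,0,0],0]
  ]
}}

```text
time_s: 10.05
eef_pos: [0.6187, -0.226, 0.1133]
eef_rot: [-0.013, 0.541, 0.841, 0.003]
wrist_force: [-0.1, -0.1, -0.4]
opening: 1.005
```

{"method": "drive_tool", "body": {
  "deltas": [
    [[0,0,0],0],
    [[0,0,0],0],
    [[0,0,0],0],
    [[0,0,0],0],
    [[0,0,0],0],
    [[0,0,0],0],
    [[0,0,0],0],
    [[0,0,0],0]
  ],
  "gripper": 0
}}

```text
time_s: 10.85
eef_pos: [0.6191, -0.2269, 0.1148]
eef_rot: [-0.012, 0.541, 0.841, 0.003]
wrist_force: [0.1, 0.1, 0.4]
opening: 0.237
```

```bash
python3 st.py;  python3 - <<'E'
from h import *
c=camera("side"); np.save(f"pics/side10.npy",c,allow_pickle=True)
f=c["frame"][:,:,::-1]
cv2.imwrite("pics/s10.png",cv2.resize(f[190:280,200:300],None,fx=6,fy=6,interpolation=cv2.INTER_CUBIC))
E
```

```text
10.85 [ 0.6191 -0.2269  0.1148] jaw 24.5 z [-0.018  0.019 -1.   ] grasp [ 0.6194 -0.2272  0.1338] [0.1 0.1 0.4] [-0.53  0.49  1.45  0.01  1.23 -0.96] 0.237
```

View pics/s10.png

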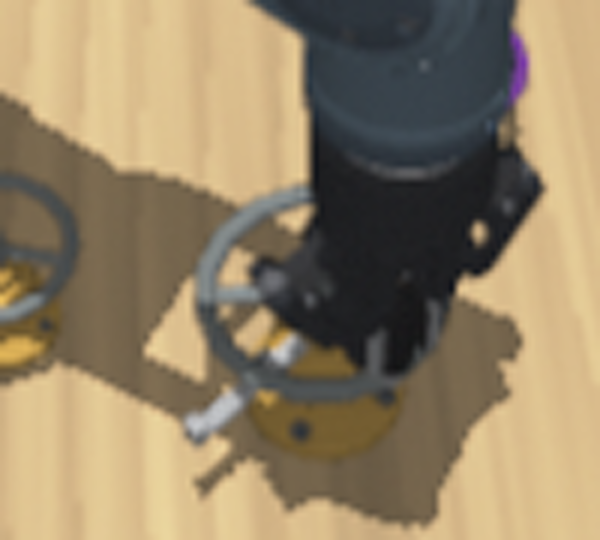

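Opening 0.237, about 20 mm, so the grip is held. Next, a helper that works out the chord steps around the wheel.

```bash
cat > arc.py <<'E'
import sys
from h import *
# usage: arc.py cx cy r stepdeg n [endpoint angle offset]: steps from the present TCP onto the circle
cx,cy,r,st=map(float,sys.argv[1:5]);n=int(sys.argv[5])
s=get_obs();p=s['eef_pos'];a0=np.arctan2(p[1]-cy,p[0]-cx)
print("r now",np.hypot(p[0]-cx,p[1]-cy).round(4),"ang",np.degrees(a0).round(1),"F",s['wrist_force'].round(1),p.round(4))
a=a0+np.radians(st)*np.arange(1,n+1)
P=np.vstack([p[:2],np.c_[cx+r*np.cos(a),cy+r*np.sin(a)]])
print(", ".join("[[%.3f, %.3f, 0], 0]"%tuple(d) for d in np.diff(P,axis=0)))
E
python3 arc.py .593 -.1765 .0553 -9 7
```

```text
r now 0.0567 ang -62.6 F [-1.   0.1  0.8] [ 0.6191 -0.2268  0.1147]
[[-0.009, -0.002, 0], 0], [[-0.008, -0.002, 0], 0], [[-0.009, -0.001, 0], 0], [[-0.009, 0.001, 0], 0], [[-0.008, 0.002, 0], 0], [[-0.008, 0.003, 0], 0], [[-0.007, 0.004, 0], 0]
```

{"method": "drive_tool", "body": {
  "deltas": [
    [[-0.009,-0.003,0],0],
    [[-0.008,-0.002,0],0],
    [[-0.009,-0.001,0],0],
    [[-0.009,0.001,0],0]
  ]
}}

```text
time_s: 11.3
eef_pos: [0.5849, -0.2334, 0.1148]
eef_rot: [-0.009, 0.541, 0.841, 0.003]
wrist_force: [2.7, -1.7, -1.1]
opening: 0.242
```

```bash
python3 st.py; python3 arc.py .593 -.1765 .0553 -9 7
```

```text
11.3 [ 0.5849 -0.2334  0.1148] jaw 24.5 z [-0.012  0.016 -1.   ] grasp [ 0.5851 -0.2337  0.1338] [ 2.7 -1.7 -1.1] [-0.57  0.43  1.54  0.01  1.19 -1.  ] 0.242
r now 0.0574 ang -98.1 F [ 2.7 -1.7 -1.1] [ 0.5849 -0.2334  0.1148]
[[-0.008, 0.004, 0], 0], [[-0.008, 0.003, 0], 0], [[-0.007, 0.004, 0], 0], [[-0.007, 0.006, 0], 0], [[-0.006, 0.007, 0], 0], [[-0.005, 0.007, 0], 0], [[-0.003, 0.008, 0], 0]
```

{"method": "drive_tool", "body": {
  "deltas": [
    [[-0.008,0.003,0],0],
    [[-0.008,0.003,0],0],
    [[-0.007,0.004,0],0],
    [[-0.006,0.005,0],0]
  ]
}}

```text
time_s: 11.7
eef_pos: [0.5527, -0.2172, 0.1148]
eef_rot: [-0.009, 0.542, 0.841, 0.004]
wrist_force: [4.7, 1.5, -1.6]
opening: 0.24
```

```bash
python3 st.py; python3 arc.py .593 -.1775 .056 -4 5
```

```text
11.7 [ 0.5527 -0.2172  0.1148] jaw 24.4 z [-0.011  0.017 -1.   ] grasp [ 0.5529 -0.2175  0.1338] [ 4.7  1.5 -1.6] [-0.58  0.36  1.64  0.01  1.16 -1.01] 0.24
r now 0.0565 ang -135.4 F [ 4.7  1.5 -1.6] [ 0.5527 -0.2172  0.1148]
[[-0.002, 0.003, 0], 0], [[-0.002, 0.003, 0], 0], [[-0.002, 0.003, 0], 0], [[-0.002, 0.003, 0], 0], [[-0.002, 0.003, 0], 0]
```

{"method": "drive_tool", "body": {
  "deltas": [
    [[-0.002,0.003,0],0],
    [[-0.002,0.003,0],0],
    [[-0.002,0.003,0],0]
  ]
}}

```text
time_s: 12.0
eef_pos: [0.5511, -0.2153, 0.115]
eef_rot: [0.002, 0.542, 0.841, 0.001]
wrist_force: [16.1, -13.9, -16.8]
opening: 0.238
```

```bash
python3 st.py; python3 arc.py .593 -.1775 .056 -4 5
```

```text
12.0 [ 0.5511 -0.2153  0.115 ] jaw 24.4 z [ 0.004 -0.001 -1.   ] grasp [ 0.551  -0.2153  0.134 ] [ 16.1 -13.9 -16.8] [-0.57  0.34  1.66  0.    1.14 -1.  ] 0.238
r now 0.0564 ang -138.0 F [ 16.1 -13.9 -16.8] [ 0.5511 -0.2153  0.115 ]
[[-0.002, 0.003, 0], 0], [[-0.002, 0.003, 0], 0], [[-0.002, 0.003, 0], 0], [[-0.002, 0.003, 0], 0], [[-0.002, 0.004, 0], 0]
```

The stop is reached: about 21 N tangential at -138°, which matches the imaged stop-arm direction of -137.4°. I'll hold, then open.

{"method": "drive_tool", "body": {
  "deltas": [
    [[-0.001,0.001,0],0],
    [[0,0,0],0]
  ]
}}

```text
time_s: 12.2
eef_pos: [0.5513, -0.2156, 0.1148]
eef_rot: [0.004, 0.542, 0.84, 0.0]
wrist_force: [1.4, 1.1, 2.1]
opening: 0.24
```

```bash
python3 st.py; python3 arc.py .593 -.1775 .056 10 10
```

```text
12.2 [ 0.5513 -0.2156  0.1148] jaw 24.4 z [ 0.007 -0.004 -1.   ] grasp [ 0.5512 -0.2156  0.1338] [1.4 1.1 2.1] [-0.57  0.34  1.66  0.    1.13 -1.  ] 0.24
r now 0.0565 ang -137.5 F [1.4 1.1 2.1] [ 0.5513 -0.2156  0.1148]
[[0.008, -0.006, 0], 0], [[0.008, -0.005, 0], 0], [[0.009, -0.004, 0], 0], [[0.010, -0.002, 0], 0], [[0.010, -0.000, 0], 0], [[0.010, 0.001, 0], 0], [[0.009, 0.003, 0], 0], [[0.009, 0.005, 0], 0], [[0.008, 0.006, 0], 0], [[0.007, 0.007, 0], 0]
```

{"method": "drive_tool", "body": {
  "deltas": [
    [[0.008,-0.006,0],0],
    [[0.008,-0.005,0],0],
    [[0.009,-0.003,0],0],
    [[0.01,-0.002,0],0],
    [[0.01,0,0],0],
    [[0.01,0.002,0],0],
    [[0.009,0.003,0],0],
    [[0.009,0.005,0],0]
  ]
}}

```text
time_s: 13.0
eef_pos: [0.6205, -0.2265, 0.1149]
eef_rot: [-0.001, 0.543, 0.84, -0.006]
wrist_force: [-1.3, -3.4, 2.0]
opening: 0.236
```

```bash
python3 st.py; python3 arc.py .593 -.1775 .056 10 10
```

```text
13.0 [ 0.6205 -0.2265  0.1149] jaw 24.3 z [-0.009 -0.008 -1.   ] grasp [ 0.6207 -0.2263  0.1339] [-1.3 -3.4  2. ] [-0.52  0.48  1.46 -0.01  1.2  -0.94] 0.236
r now 0.0562 ang -60.7 F [-1.3 -3.4  2. ] [ 0.6205 -0.2265  0.1149]
[[0.008, 0.006, 0], 0], [[0.007, 0.007, 0], 0], [[0.006, 0.008, 0], 0], [[0.004, 0.009, 0], 0], [[0.003, 0.009, 0], 0], [[0.001, 0.010, 0], 0], [[-0.001, 0.010, 0], 0], [[-0.002, 0.009, 0], 0], [[-0.004, 0.009, 0], 0], [[-0.006, 0.008, 0], 0]
```

Radius 56.2 mm and low forces: tracking well.

{"method": "drive_tool", "body": {
  "deltas": [
    [[0.008,0.006,0],0],
    [[0.007,0.007,0],0],
    [[0.006,0.008,0],0],
    [[0.004,0.009,0],0],
    [[0.003,0.009,0],0],
    [[0.001,0.01,0],0],
    [[-0.001,0.01,0],0],
    [[-0.002,0.009,0],0]
  ]
}}

```text
time_s: 13.8
eef_pos: [0.6397, -0.1511, 0.1146]
eef_rot: [-0.013, 0.541, 0.841, -0.013]
wrist_force: [-14.6, -11.1, 6.9]
opening: 0.244
```

```bash
python3 st.py; python3 arc.py .593 -.1775 .056 10 10
```

```text
13.8 [ 0.6397 -0.1511  0.1146] jaw 24.5 z [-0.035 -0.007 -0.999] grasp [ 0.6404 -0.151   0.1336] [-14.6 -11.1   6.9] [-0.4   0.5   1.44 -0.02  1.23 -0.82] 0.244
r now 0.0536 ang 29.5 F [-14.6 -11.1   6.9] [ 0.6397 -0.1511  0.1146]
[[-0.003, 0.009, 0], 0], [[-0.007, 0.007, 0], 0], [[-0.008, 0.006, 0], 0], [[-0.009, 0.004, 0], 0], [[-0.009, 0.003, 0], 0], [[-0.010, 0.001, 0], 0], [[-0.010, -0.001, 0], 0], [[-0.009, -0.002, 0], 0], [[-0.009, -0.004, 0], 0], [[-0.008, -0.006, 0], 0]
```

```bash
python3 - <<'E'
import numpy as np
from scipy.optimize import least_squares as L
P=np.array([[.6191,-.2268],[.5849,-.2334],[.5527,-.2172],[.5513,-.2156],[.6205,-.2265],[.6397,-.1511]])
for r in (None,.055):
    f=(lambda v:np.hypot(*(P-v[:2]).T)-(v[2] if r is None else r))
    s=L(f,[.593,-.177,.055]);print(s.x,s.fun.round(4))
E
python3 arc.py .5925 -.1785 .055 10 10
```

```text
[ 0.59232106 -0.17899012  0.05499242] [-0.0002 -0.0001  0.0001 -0.      0.0002 -0.    ]
[ 0.5923178 -0.1789821  0.055    ] [-0.0002 -0.0001  0.     -0.      0.0002 -0.    ]
r now 0.0546 ang 30.1 F [-14.6 -11.1   6.9] [ 0.6397 -0.1511  0.1146]
[[-0.005, 0.008, 0], 0], [[-0.007, 0.007, 0], 0], [[-0.008, 0.005, 0], 0], [[-0.009, 0.004, 0], 0], [[-0.009, 0.002, 0], 0], [[-0.010, 0.001, 0], 0], [[-0.010, -0.001, 0], 0], [[-0.009, -0.003, 0], 0], [[-0.009, -0.004, 0], 0], [[-0.008, -0.006, 0], 0]
```

The free fit gives radius 54.99 mm with centre (.5923, -.1790), an excellent match. From here I'll use that circle.

```bash
python3 arc.py .5923 -.179 .055 10 10
```

```text
r now 0.055 ang 30.5 F [-14.6 -11.1   6.9] [ 0.6397 -0.1511  0.1146]
[[-0.006, 0.008, 0], 0], [[-0.007, 0.007, 0], 0], [[-0.008, 0.005, 0], 0], [[-0.009, 0.004, 0], 0], [[-0.009, 0.002, 0], 0], [[-0.010, 0.001, 0], 0], [[-0.010, -0.001, 0], 0], [[-0.009, -0.003, 0], 0], [[-0.009, -0.004, 0], 0], [[-0.008, -0.006, 0], 0]
```

{"method": "drive_tool", "body": {
  "deltas": [
    [[-0.006,0.008,0],0],
    [[-0.007,0.007,0],0],
    [[-0.008,0.005,0],0],
    [[-0.009,0.004,0],0],
    [[-0.009,0.002,0],0],
    [[-0.01,0.001,0],0],
    [[-0.01,-0.001,0],0],
    [[-0.009,-0.003,0],0]
  ]
}}

```text
time_s: 14.6
eef_pos: [0.5757, -0.1269, 0.1148]
eef_rot: [-0.004, 0.54, 0.842, -0.013]
wrist_force: [3.5, -0.6, -2.2]
opening: 0.238
```

```bash
python3 st.py; python3 arc.py .5923 -.179 .055 10 10
```

```text
14.6 [ 0.5757 -0.1269  0.1148] jaw 24.7 z [-0.021 -0.018 -1.   ] grasp [ 0.5761 -0.1265  0.1338] [ 3.5 -0.6 -2.2] [-0.4   0.35  1.65 -0.03  1.15 -0.82] 0.238
r now 0.0547 ang 107.7 F [ 3.5 -0.6 -2.2] [ 0.5757 -0.1269  0.1148]
[[-0.009, -0.003, 0], 0], [[-0.008, -0.005, 0], 0], [[-0.007, -0.006, 0], 0], [[-0.006, -0.008, 0], 0], [[-0.004, -0.009, 0], 0], [[-0.003, -0.009, 0], 0], [[-0.001, -0.010, 0], 0], [[0.000, -0.010, 0], 0], [[0.002, -0.009, 0], 0], [[0.004, -0.009, 0], 0]
```

{"method": "drive_tool", "body": {
  "deltas": [
    [[-0.009,-0.003,0],0],
    [[-0.008,-0.005,0],0],
    [[-0.007,-0.006,0],0],
    [[-0.006,-0.008,0],0],
    [[-0.004,-0.009,0],0],
    [[-0.003,-0.009,0],0],
    [[-0.001,-0.01,0],0],
    [[0,-0.01,0],0]
  ]
}}

```text
time_s: 15.4
eef_pos: [0.5375, -0.1853, 0.1148]
eef_rot: [-0.003, 0.538, 0.843, -0.01]
wrist_force: [6.4, 3.2, -3.2]
opening: 0.239
```

```bash
python3 st.py; python3 arc.py .5923 -.179 .055 10 10
```

```text
15.4 [ 0.5375 -0.1853  0.1148] jaw 24.8 z [-0.015 -0.013 -1.   ] grasp [ 0.5378 -0.1851  0.1338] [ 6.4  3.2 -3.2] [-0.53  0.3   1.71 -0.02  1.13 -0.95] 0.239
r now 0.0552 ang -173.4 F [ 6.4  3.2 -3.2] [ 0.5375 -0.1853  0.1148]
[[0.002, -0.009, 0], 0], [[0.004, -0.009, 0], 0], [[0.005, -0.008, 0], 0], [[0.006, -0.007, 0], 0], [[0.008, -0.006, 0], 0], [[0.008, -0.005, 0], 0], [[0.009, -0.003, 0], 0], [[0.009, -0.001, 0], 0], [[0.010, 0.000, 0], 0], [[0.009, 0.002, 0], 0]
```

Turned about 325° so far; 395° to go.

{"method": "drive_tool", "body": {
  "deltas": [
    [[0.002,-0.009,0],0],
    [[0.004,-0.009,0],0],
    [[0.005,-0.008,0],0],
    [[0.006,-0.007,0],0],
    [[0.008,-0.006,0],0],
    [[0.008,-0.005,0],0],
    [[0.009,-0.003,0],0],
    [[0.009,-0.001,0],0],
    [[0.01,0,0],0],
    [[0.009,0.002,0],0]
  ]
}}

```text
time_s: 16.4
eef_pos: [0.6115, -0.2308, 0.1147]
eef_rot: [-0.009, 0.539, 0.842, -0.005]
wrist_force: [-5.0, 7.3, 7.3]
opening: 0.24
```

```bash
python3 st.py; python3 arc.py .5923 -.179 .055 10 10
```

```text
16.4 [ 0.6115 -0.2308  0.1147] jaw 24.8 z [-0.021  0.002 -1.   ] grasp [ 0.6119 -0.2308  0.1337] [-5.   7.3  7.3] [-0.54  0.48  1.47 -0.01  1.21 -0.97] 0.24
r now 0.0552 ang -69.6 F [-5.   7.3  7.3] [ 0.6115 -0.2308  0.1147]
[[0.009, 0.004, 0], 0], [[0.008, 0.006, 0], 0], [[0.007, 0.007, 0], 0], [[0.005, 0.008, 0], 0], [[0.004, 0.009, 0], 0], [[0.002, 0.009, 0], 0], [[0.001, 0.010, 0], 0], [[-0.001, 0.010, 0], 0], [[-0.003, 0.009, 0], 0], [[-0.004, 0.009, 0], 0]
```

Turned 428.6°; 291° to go.

{"method": "drive_tool", "body": {
  "deltas": [
    [[0.009,0.004,0],0],
    [[0.008,0.006,0],0],
    [[0.007,0.007,0],0],
    [[0.005,0.008,0],0],
    [[0.004,0.009,0],0],
    [[0.002,0.009,0],0],
    [[0.001,0.01,0],0],
    [[-0.001,0.01,0],0],
    [[-0.003,0.009,0],0]
  ]
}}

```text
time_s: 17.3
eef_pos: [0.6444, -0.1623, 0.1148]
eef_rot: [-0.011, 0.539, 0.842, -0.01]
wrist_force: [1.5, -2.3, -0.8]
opening: 0.237
```

```bash
python3 st.py; python3 arc.py .5923 -.179 .055 10 10
```

```text
17.3 [ 0.6444 -0.1623  0.1148] jaw 24.8 z [-0.029 -0.005 -1.   ] grasp [ 0.645  -0.1622  0.1338] [ 1.5 -2.3 -0.8] [-0.42  0.51  1.43 -0.02  1.23 -0.84] 0.237
r now 0.0547 ang 17.7 F [ 1.5 -2.3 -0.8] [ 0.6444 -0.1623  0.1148]
[[-0.003, 0.009, 0], 0], [[-0.005, 0.008, 0], 0], [[-0.007, 0.007, 0], 0], [[-0.008, 0.006, 0], 0], [[-0.009, 0.004, 0], 0], [[-0.009, 0.003, 0], 0], [[-0.010, 0.001, 0], 0], [[-0.010, -0.000, 0], 0], [[-0.009, -0.002, 0], 0], [[-0.009, -0.004, 0], 0]
```

Turned 516°; 204° to go.

{"method": "drive_tool", "body": {
  "deltas": [
    [[-0.003,0.009,0],0],
    [[-0.005,0.008,0],0],
    [[-0.007,0.007,0],0],
    [[-0.008,0.006,0],0],
    [[-0.009,0.004,0],0],
    [[-0.009,0.003,0],0],
    [[-0.01,0.001,0],0],
    [[-0.01,0,0],0],
    [[-0.009,-0.002,0],0]
  ]
}}

```text
time_s: 18.2
eef_pos: [0.5711, -0.1284, 0.1149]
eef_rot: [-0.004, 0.539, 0.842, -0.014]
wrist_force: [5.9, -8.9, -6.8]
opening: 0.236
```

```bash
python3 st.py; python3 arc.py .5923 -.179 .055 10 11
```

```text
18.2 [ 0.5711 -0.1284  0.1149] jaw 24.8 z [-0.021 -0.019 -1.   ] grasp [ 0.5715 -0.1281  0.1339] [ 5.9 -8.9 -6.8] [-0.41  0.34  1.66 -0.03  1.15 -0.83] 0.236
r now 0.0548 ang 112.7 F [ 5.9 -8.9 -6.8] [ 0.5711 -0.1284  0.1149]
[[-0.009, -0.004, 0], 0], [[-0.008, -0.006, 0], 0], [[-0.006, -0.007, 0], 0], [[-0.005, -0.008, 0], 0], [[-0.004, -0.009, 0], 0], [[-0.002, -0.009, 0], 0], [[-0.000, -0.010, 0], 0], [[0.001, -0.010, 0], 0], [[0.003, -0.009, 0], 0], [[0.004, -0.008, 0], 0], [[0.006, -0.008, 0], 0]
```

Turned 611°; 109° to go.

{"method": "drive_tool", "body": {
  "deltas": [
    [[-0.009,-0.004,0],0],
    [[-0.008,-0.006,0],0],
    [[-0.006,-0.007,0],0],
    [[-0.005,-0.008,0],0],
    [[-0.004,-0.009,0],0],
    [[-0.002,-0.009,0],0],
    [[0,-0.01,0],0],
    [[0.001,-0.009,0],0]
  ]
}}

```text
time_s: 19.0
eef_pos: [0.5377, -0.1862, 0.1148]
eef_rot: [-0.001, 0.539, 0.843, -0.008]
wrist_force: [1.2, 3.3, 2.0]
opening: 0.238
```

```bash
python3 st.py; python3 arc.py .5923 -.179 .055 6 6
```

```text
19.0 [ 0.5377 -0.1862  0.1148] jaw 24.8 z [-0.01  -0.012 -1.   ] grasp [ 0.5379 -0.1859  0.1338] [1.2 3.3 2. ] [-0.53  0.3   1.71 -0.02  1.13 -0.96] 0.238
r now 0.055 ang -172.5 F [1.2 3.3 2. ] [ 0.5377 -0.1862  0.1148]
[[0.001, -0.006, 0], 0], [[0.002, -0.006, 0], 0], [[0.002, -0.005, 0], 0], [[0.003, -0.005, 0], 0], [[0.003, -0.005, 0], 0], [[0.004, -0.004, 0], 0]
```

{"method": "drive_tool", "body": {
  "deltas": [
    [[0.001,-0.006,0],0],
    [[0.002,-0.006,0],0],
    [[0.002,-0.005,0],0],
    [[0.003,-0.005,0],0],
    [[0.003,-0.004,0],0],
    [[0,0,0],0],
    [[0,0,0],0]
  ]
}}

```text
time_s: 19.7
eef_pos: [0.5502, -0.2147, 0.1148]
eef_rot: [-0.001, 0.539, 0.842, -0.007]
wrist_force: [0.0, 1.3, 2.5]
opening: 0.242
```

```bash
python3 st.py; python3 arc.py .5923 -.179 .055 2 2
```

```text
19.7 [ 0.5502 -0.2147  0.1148] jaw 24.8 z [-0.01  -0.011 -1.   ] grasp [ 0.5504 -0.2145  0.1338] [0.  1.3 2.5] [-0.56  0.35  1.66 -0.02  1.14 -0.99] 0.242
r now 0.0552 ang -139.7 F [0.  1.3 2.5] [ 0.5502 -0.2147  0.1148]
[[0.001, -0.001, 0], 0], [[0.001, -0.001, 0], 0]
```

That is within 1.5 mm (.025 rad) of the shut-stop position, two turns on. Final check by camera.

{"method": "drive_tool", "body": {
  "deltas": [
    [[0,0,0],0],
    [[0,0,0],0],
    [[0,0,0],0]
  ]
}}

```text
time_s: 20.0
eef_pos: [0.5502, -0.2147, 0.1148]
eef_rot: [-0.001, 0.539, 0.842, -0.008]
wrist_force: [1.4, 1.6, 1.0]
opening: 0.241
```

```bash
python3 st.py
python3 - <<'E'
from h import *
for n in("side","top"):
  c=camera(n); np.save(f"pics/{n}11.npy",c,allow_pickle=True)
  f=c["frame"][:,:,::-1]
  cv2.imwrite(f"pics/{n}11.png",f)
  if n=="top": cv2.imwrite("pics/t11.png",cv2.resize(f[170:235,150:225],None,fx=9,fy=9,interpolation=cv2.INTER_CUBIC))
  else: cv2.imwrite("pics/s11.png",cv2.resize(f[190:280,200:300],None,fx=6,fy=6,interpolation=cv2.INTER_CUBIC))
E
```

```text
20.0 [ 0.5502 -0.2147  0.1148] jaw 24.8 z [-0.01  -0.012 -1.   ] grasp [ 0.5504 -0.2145  0.1338] [1.4 1.6 1. ] [-0.56  0.35  1.66 -0.02  1.14 -0.99] 0.241
```

View pics/top11.png

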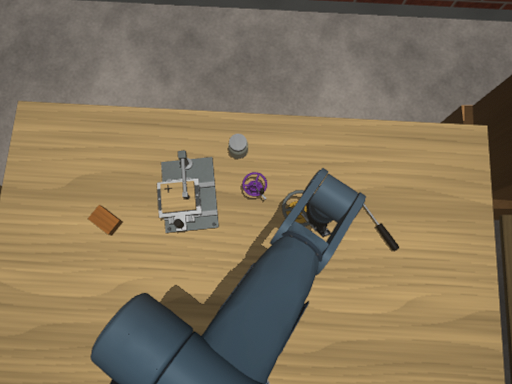

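View pics/t11.png

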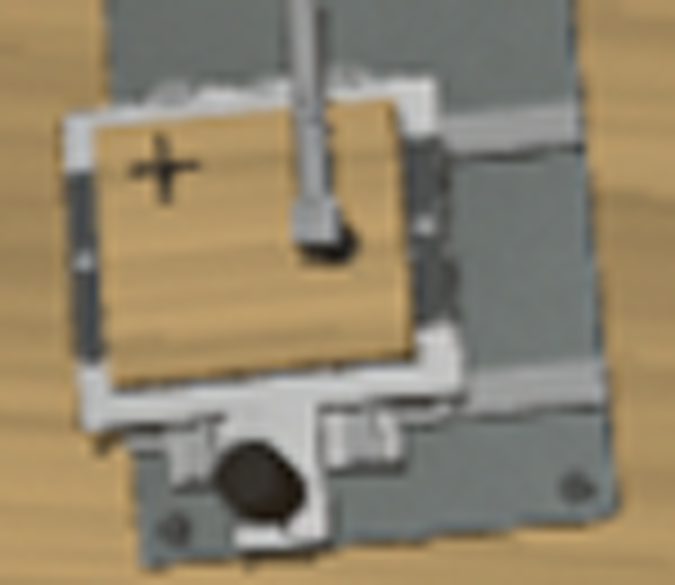

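View pics/s11.png

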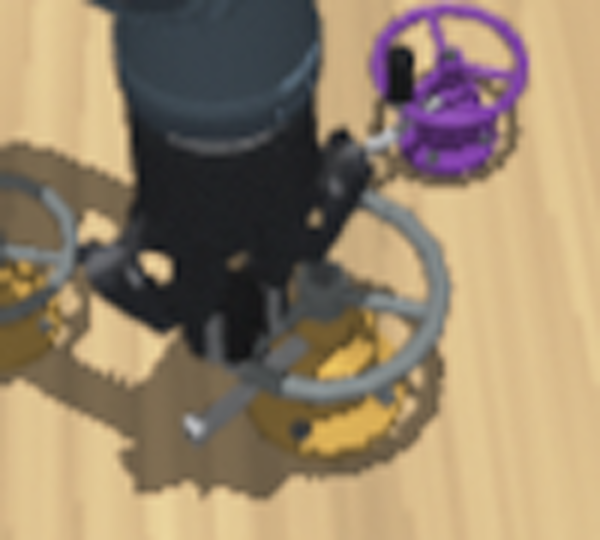

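The fingers hold the grip over the stop arm at about (240,340) in the side crop. The board hasn't moved since release (cross at (164,168) in the top crop, same as before), and the jar, offcut and screwdriver look untouched. Handing in.

```bash
python3 -c "
from bench import hand_in
print(hand_in())"
```

```text
the job is handed in; nothing more can be done
None
```

I carried out every step of the task and handed in at about 20 s; no verdict is reported.

- **Cross mark:** I gripped the carriage by its knob and brought the cross under the nozzle, within about 2 mm. It stayed there for more than 0.5 s.
- **Bored hole:** I then stepped the hole under the nozzle. The first move overshot by about 5 mm in y and I corrected it. The hole ended about 1.5 mm from the nozzle's axis, seen in both cameras. It had not moved in the last top picture.
- **Shutting the valve:** I turned it clockwise to its stop. It was felt as about 21 N tangential, at -138° by the arm, against -137.4° for the stop arm in the images.
- **Opening the valve:** I opened it by two turns on a fitted circle of 54.99 mm radius. It ended about 1.5° (0.025 rad) short of exactly two turns.
- **At hand-in:** the gripper was closed on the crank grip (opening 0.24, about 20 mm) and still. The jar, offcut and screwdriver look untouched in the last top picture.

Single-camera readings of points differed by 1 to 3 mm, up to 7 mm at the wheel's hub. I took the wheel's centre from the arm's own path instead, about 2 to 3 mm from the image estimate.

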